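Press a valve barrel into the sprung V-block

TASK

Take the long hex-headed brass valve barrel out of the grey cradle and lay it along the groove of the steel V-block, about centred lengthways with its hex head hanging clear off one end, so that it lies true in the V. Then push the barrel down with the fingers until the sprung V-block has sunk onto its base plate, straight enough that the barrel bears on both sides of the V, and finish while still holding it pressed down there. Leave the short plunger in the cradle and the spanner where they are.

Things in the scene. Friction and masses are not known exactly. Their poses are not given: they have to be found in the camera images.
- barrel: Part to seat: brass cylinder 50 mm across, 96 mm long, with a steel hex head (60 mm across corners, 16 mm long) on one end; 0.25 to 0.46 kg. Origin on its axis, mid-length of the cylinder; y runs along it to the head (cylinder y -48 to 48 mm, head 48 to 64); centre of mass 7 mm towards the head. Starts lying in a cradle slot, axis 39 mm above the table, head overhanging. Can roll.
- plunger: Short plain brass plunger, 46 mm in diameter, 66 mm long, no head, lying in the cradle's other slot. Leave it there (it may shift by up to 25 mm). Origin at its centre, y along its axis.
- cradle: Grey plastic cradle fixed to the table: a board 190 x 70 x 14 mm (its x, y, z) with two flat-floored slots that run along its y axis, centred at x = -60 and +60 mm; floor 14 mm above the table; each slot lies between two rails 5 mm thick, 6 mm high, 54 mm apart. Origin at the centre of its underside.
- nest: Steel base plate 110 x 110 x 14 mm fixed to the table, with the sprung V-block in its middle. Origin at the centre of its underside; the V groove runs along its y axis, and the x axis runs across the groove. The rules call the flank of the groove on the -x side vblock_c1, the one on the +x side vblock_c2.
- v_seat (a point): Moves with the V-block: where the axis of the seated barrel lies, mid-length of the groove; 73 mm above the table with the block up, 63 mm pressed down. y along the groove, x across, z up. The 90 degree groove is 60 mm long, its bottom 35 mm and its top edges 15 mm below this point, 41 mm apart. Block at most 47 mm wide: fingers holding the barrel pass beside it.
- vblock (a joint): How far the V-block is pressed down, in m: 0 is up (10 mm gap over the base plate), 0.010 is fully down on the base plate. The block moves straight down only, on springs: the barrel's own weight does not move it; with the barrel on it a further push of 2 to 4 N starts it down and 7 to 9 N brings it fully down. A sideways push takes load off one flank.
- spanner: Loose steel spanner 170 mm long lying on the table between cradle and nest; leave it alone (it may shift by up to 30 mm). Origin on its underside near the middle, x along its length.

How it is judged:
At the end, for the whole second after the job is handed in: Barrel axis within 3 mm of the seat across and in height, 0.06 rad of the groove, 15 mm of centred lengthways; more than 1.5 N on each flank; V-block down more than 7.5 of 10 mm; fingers push on the barrel with more than 2 N; barrel still (value of joint vblock above 0.0075 m and contact force between barrel and vblock_c1 above 1.5 N and contact force between barrel and vblock_c2 above 1.5 N and contact force between the fingers and barrel above 2 N and angle between the y axis of barrel and the y axis of v_seat, either way round below 0.06 rad and x of barrel in the frame of v_seat between -0.003 and 0.003 m and y of barrel in the frame of v_seat between -0.015 and 0.015 m and z of barrel in the frame of v_seat between -0.003 and 0.003 m and linear speed of barrel below 0.02 m/s); the arm keeps its last pose, push and grip.
It fails at once if the short plunger was disturbed (moved more than 25 mm) (distance of plunger from where it was at the start of the episode above 0.025 m).
It fails at once if the spanner was disturbed (moved more than 30 mm) (distance of spanner from where it was at the start of the episode above 0.03 m).
It also fails if it takes over 51 s, if anything falls off the work surface, if the arm or the gripper's body presses on something with over 40 N, if the wrist force passes 120 N, or if a joint passes its speed limit or range.

ROBOT

A 6-joint arm with a two-finger parallel gripper is mounted at the origin on the work surface. World frame = base frame: x ahead of the robot, y to its left, z up, the work surface at z = 0. Lengths are in m, angles in rad, forces in N, time in s.
With the tool pointing down it reaches from about 0.4 to 0.825 m from the base axis. Payload 7 kg.
Tool frame: the origin (TCP) lies at the very end of the fingers, on their centre line; the grasp point (between the pads) lies 19 mm behind it; z points along the fingers, y is the line along which they close (so a half turn about z gives the same grasp; the last joint's range is limited). The gripper opens to 88 mm and grips with 3 to 60 N. Pads are 19 mm wide; open, the fingers measure 130 mm over their backs; the gripper's body (78 mm by 193 mm) begins 47 mm behind the grasp point.
Start: joints at [1.497, 0.359, 0.012, 0, -1.224, -0.288], TCP at [0.239, 0.631, 0.227] pointing down, gripper open.
Joint ranges: [-3.07, 3.07], [-1.43, 2.12], [-1.02, 1.25], [-3.03, 1.67], [-3.05, -0], [-3.03, 3.03]. Speed limits (rad/s): [2.39, 2.39, 3.01, 3.14, 3.14, 3.14].

INTERFACE

Orientations are given as a unit quaternion [x, y, z, w].
In Python, from station import * gives the robot as it stands.
- The arm moves only by the tool play_rows, never from a script. Its argument "increments" is a list that holds one entry, the list of rows, each a list of 7 numbers: the shift along the world's x, y, z in units of 40 cm (1.0 is 40 cm), then the turn, a rotation vector about the world's x, y, z in units of 180 degrees (1.0 is 180 degrees), then the opening, from 0 (shut) to 1 (fully open). A call has 1 to 20 rows; each row is the pose to reach, as a shift and turn from the pose commanded when the call began, turning the shorter way round; what a row does not reach only later rows make up. A row lasts 1/8 s, in which the tool goes at most 62.5 mm and 10.7 degrees, less where a joint would pass 70% of its speed; a pose out of reach is approached as far as the arm can. A call with a number of a shift or a turn outside -1 to 1 is refused whole. A call with a gripper value outside its range is refused whole. The fingers move at their own pace and stop on an object; "squeeze" is the grip in N (left out, the last holds). Time passes only in rows, so rows that repeat a pose let the fingers close. It gives the time, the measured TCP pose, the force, the opening and the grip force at its end, in the units of the state.
- state(): the state, without advancing time (a new reading comes with each control period).
- camera(name): name is "scene" or "top" or "wrist"; returns (picture, depth): 384x512x3 uint8, blue, green, red; 384x512 float32, m along the optical axis (not along the pixel's ray), 0 where there is no reading.
- camera_info(name): a dict with "fx", "fy", "cx", "cy" (pixels), "dist" ([k1, k2, p1, p2, k3] as OpenCV has them; the pictures are not rectified), "R" (3x3) and "t" (3): a world point X has camera coordinates R X + t; the wrist camera has in their place "hand_eye" (4x4, takes a point from camera to tool coordinates, whose origin is the TCP and whose axes are the flange's). Camera axes: x right, y down, z forward; pixel columns grow to the right and rows downward; lengths in m; the calibration is good to about 2 mm. A picture is of the moment at which its call begins: read the wrist's pose just before it. camera_info takes no time and is no camera call.
- sign_off(): hands the job in; it is judged then, once.
The state is a dict: "t": time; "joint_pos": joint angles; "dq": joint speeds; "effort": joint torques, N m; "eef_pos": TCP position; "orientation": TCP orientation; "force": force on the tool from outside, world axes, zero at the start; "ft_torque": the same for the moment, N m; "width": finger opening in m; "gripper_force": force on a finger pad.
Only numpy, scipy, OpenCV 4.12 (cv2) and the standard library are available. Lean on these libraries where they do the work, as an engineer would, in place of code of your own. Each camera call takes 0.05 s, during which the arm holds its last target. There are 200 camera calls.

## Working session

There is one attempt and no reset: what is moved stays moved. The work goes in short steps, Python scripts to look and compute and a tool call to move; the robot and the scene stay as the last step left them, time stands still between calls to the robot, and variables do not carry over. Pictures are saved under pics/ and viewed, at most 10 in all, crops included, and the job is handed in when it is done.

Besides the shell and the picture viewer there is one more tool, called after "Request:" as a command line: name --argument value ..., lists and objects as JSON in quotes. play_rows: Moves the arm, as the interface text tells. Its arguments: {"type":"object","properties":{"increments":{"type":"array","items":{"type":"array","items":{"type":"array","items":{"type":"number"}}}},"squeeze":{"type":"number"}},"required":["increments"]}

```bash
mkdir -p pics; cat > h.py <<'E'
from station import *
import numpy as np, cv2
from scipy.spatial.transform import Rotation as Ro
def grab(name):
    s=state(); im,d=camera(name); i=camera_info(name)
    K=np.array([[i['fx'],0,i['cx']],[0,i['fy'],i['cy']],[0,0,1]]); dist=np.array(i['dist'],float)
    if 'hand_eye' in i:
        T=np.eye(4);T[:3,:3]=Ro.from_quat(s['orientation']).as_matrix();T[:3,3]=s['eef_pos']
        C=T@np.array(i['hand_eye']); Rw,c=C[:3,:3],C[:3,3]
    else:
        R=np.array(i['R']);Rw=R.T;c=-R.T@np.array(i['t'])
    return im,d,K,dist,Rw,c
def rays(px,K,dist,Rw):
    u=cv2.undistortPoints(np.array(px,float).reshape(-1,1,2),K,dist).reshape(-1,2)
    return np.c_[u,np.ones(len(u))]@Rw.T
def cloud(d,K,dist,Rw,c):
    v,u=np.mgrid[0:d.shape[0],0:d.shape[1]]
    return (rays(np.c_[u.ravel(),v.ravel()],K,dist,Rw)*d.reshape(-1,1)+c).reshape(d.shape+(3,))
def plane(px,z,K,dist,Rw,c):
    r=rays(px,K,dist,Rw); return c+r*((z-c[2])/r[:,2:])
E
python3 - <<'E'
from h import *
s=state(); print({k:np.round(v,3) for k,v in s.items()})
for n in("scene","top","wrist"):
    g=grab(n); cv2.imwrite(f"pics/{n}0.png",g[0]); np.savez(f"{n}0.npz",im=g[0],d=g[1],K=g[2],dist=g[3],Rw=g[4],c=g[5]); print(n,g[5],g[4][:,2],(g[1]>0).mean())
E
```

```text
{'t': np.float64(0.0), 'joint_pos': array([ 1.497,  0.359,  0.011, -0.   , -1.224, -0.288]), 'dq': array([ 0.   , -0.001,  0.   ,  0.   , -0.   ,  0.   ]), 'effort': array([-2.0000e-03, -5.8271e+01,  2.9305e+01,  6.9970e+00,  7.0000e-03,
       -0.0000e+00]), 'eef_pos': array([0.239, 0.631, 0.226]), 'orientation': array([ 0.984, -0.18 , -0.   ,  0.001]), 'force': array([0.186, 0.178, 0.096]), 'ft_torque': array([ 0.015, -0.028, -0.013]), 'gripper_force': np.float64(0.0), 'width': np.float64(0.088)}
scene [ 1.16172404 -0.23994795  0.66180706] [-0.70717689  0.24426725 -0.66350159] 0.99603271484375
top [ 0.44857885 -0.03772289  0.73961086] [ 0.12856893  0.03294098 -0.99115333] 0.9961496988932291
wrist [0.31378637 0.60348903 0.38376095] [-0.27853074  0.10439018 -0.9547373 ] 0.9959665934244791
```

View pics/top0.png

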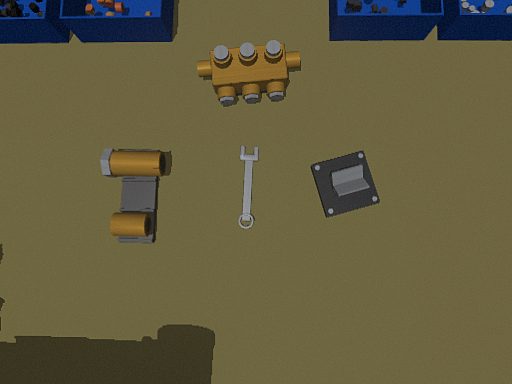

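View pics/scene0.png

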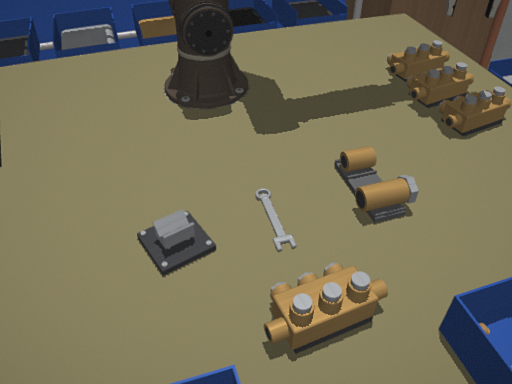

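The top view shows the barrel at about (137,162) with its hex at (107,162), the plunger at (131,224), the spanner at (248,185) and the nest at (346,183). The scene view shows the same layout: barrel (385,195), hex (408,188), nest (176,238).

```bash
cat > m.py <<'E'
from h import *
from scipy.optimize import least_squares
def load(n):
    z=np.load(n+"0.npz"); return z['im'],cloud(z['d'],z['K'],z['dist'],z['Rw'],z['c'])
def cyl(Q,r):
    m=Q.mean(0); 
    def ax(p): a=np.array([p[2],1,p[3]]); return np.array([m[0]+p[0],m[1],m[2]+p[1]]),a/np.linalg.norm(a)
    f=lambda p:(lambda o,a:np.linalg.norm(np.cross(Q-o,a),axis=1)-r)(*ax(p))
    s=least_squares(f,[0,-.01,0,0],loss='soft_l1',f_scale=.001); return ax(s.x)+(np.std(f(s.x)),)
if __name__=="__main__":
  for n,bb,nb in(("top",(108,145,170,182),(300,140,390,225)),("scene",(352,170,424,222),(130,200,220,275))):
    im,P=load(n); hsv=cv2.cvtColor(im,cv2.COLOR_BGR2HSV)
    u0,v0,u1,v1=bb; p=P[v0:v1,u0:u1].reshape(-1,3); h=hsv[v0:v1,u0:u1].reshape(-1,3)
    b=p[(h[:,0]>8)&(h[:,0]<22)&(h[:,1]>150)&(p[:,2]>.03)]
    o,a,e=cyl(b,.025); t=(b-o)@a
    print(n,"barrel",len(b),o.round(4),a.round(4),"rms",round(e,4),"ends",np.percentile(t,[1,99]).round(4),"mid",(o+a*np.percentile(t,[1,99]).mean()).round(4),'topz',np.percentile(b[:,2],98))
    gx=p[(h[:,1]<90)&(p[:,2]>.03)]; print(" hex",len(gx),np.median(gx,0).round(4))
    u0,v0,u1,v1=nb; p=P[v0:v1,u0:u1].reshape(-1,3); h=hsv[v0:v1,u0:u1].reshape(-1,3)
    q=p[(p[:,2]>.008)&(p[:,2]<.02)]; (cx,cy),wh,an=cv2.minAreaRect(q[:,:2].astype(np.float32)); print(" table",np.median(p[p[:,2]<.006,2]) ," plate",round(cx,4),round(cy,4),np.round(wh,4),an,"z",np.median(q[:,2]))
    k=p[p[:,2]>.028]; (cx,cy),wh,an=cv2.minAreaRect(k[:,:2].astype(np.float32)); print(" block",len(k),round(cx,4),round(cy,4),np.round(wh,4),an,"ztop",np.percentile(k[:,2],[50,95,99]).round(4))
E
python3 m.py; python3 - <<'E'
import cv2
a=cv2.imread('pics/top0.png')[135:235,80:400]
cv2.imwrite('pics/c1.png',cv2.resize(a,None,fx=2.5,fy=2.5,interpolation=3))
E
```

```text
top barrel 1216 [0.5914 0.2113 0.039 ] [ 0.0115  0.9999 -0.0017] rms 0.0441 ends [-0.0452  0.0489] mid [0.5915 0.2132 0.039 ] topz 0.06569501872686143
 hex 134 [0.5851 0.2625 0.0541]
 table 0.0004987895543460685  plate 0.5581 -0.1953 [0.1103 0.1108] 16.134864807128906 z 0.014497937947521633
 block 857 0.5229 -0.1252 [0.0543 0.223 ] 26.669151306152344 ztop [0.05   0.0591 0.7396]m.py:6: RuntimeWarning: Mean of empty slice.
  m=Q.mean(0);
  ret = um.true_divide(
  ret = _var(a, axis=axis, dtype=dtype, out=out, ddof=ddof,
  arrmean = um.true_divide(arrmean, div, out=arrmean,
  ret = ret.dtype.type(ret / rcount)
Traceback (most recent call last):
  File "m.py", line 16, in <module>
    print(n,"barrel",len(b),o.round(4),a.round(4),"rms",round(e,4),"ends",np.percentile(t,[1,99]).round(4),"mid",(o+a*np.percentile(t,[1,99]).mean()).round(4),'topz',np.percentile(b[:,2],98))
                                                                          ~~~~~~~~~~~~~^^^^^^^^^^
IndexError: index -1 is out of bounds for axis 0 with size 0
```

View pics/c1.png

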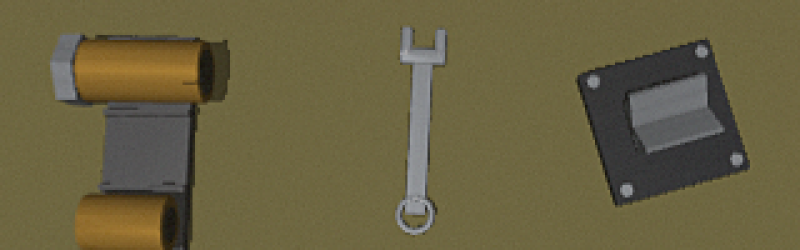

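The crop confirms it: the barrel axis is nearly horizontal in the image with the hex on the left, and the groove runs along the nest's long block direction, tilted about 15°. I'll filter the depth outliers and check the scene view.

```bash
cat > m2.py <<'E'
from m import *
im,P=load("scene"); hsv=cv2.cvtColor(im,cv2.COLOR_BGR2HSV)
for u,v in((385,195),(176,228),(330,250),(376,188)): print(u,v,P[v,u].round(4),hsv[v,u])
S=[]
for n,bb,nb in(("top",(108,145,170,182),(300,140,390,225)),("scene",(352,170,424,222),(130,200,220,275))):
    im,P=load(n); hsv=cv2.cvtColor(im,cv2.COLOR_BGR2HSV)
    u0,v0,u1,v1=bb; p=P[v0:v1,u0:u1].reshape(-1,3); h=hsv[v0:v1,u0:u1].reshape(-1,3)
    b=p[(h[:,0]>5)&(h[:,0]<22)&(h[:,1]>185)&(p[:,2]>.028)&(p[:,2]<.08)]
    if len(b)>50:
        o,a,e=cyl(b,.025); t=(b-o)@a; pc=np.percentile(t,[1,99])
        print(n,"barrel",len(b),o.round(4),a.round(4),"rms",round(e,4),"len",np.ptp(pc),"mid",(o+a*pc.mean()).round(4))
    u0,v0,u1,v1=nb; p=P[v0:v1,u0:u1].reshape(-1,3)
    q=p[(p[:,2]>.008)&(p[:,2]<.02)]; (cx,cy),wh,an=cv2.minAreaRect(q[:,:2].astype(np.float32)); print(" plate",round(cx,4),round(cy,4),np.round(wh,4),an,"z",np.median(q[:,2]),'table',np.median(p[p[:,2]<.006,2]))
    c=np.array([cx,cy]); th=np.radians(an if an<45 else an-90); ex=np.array([np.cos(th),np.sin(th)]); ey=np.array([-ex[1],ex[0]])
    k=p[(p[:,2]>.03)&(p[:,2]<.07)&(np.linalg.norm(p[:,:2]-c,axis=1)<.06)]
    X,Y=(k[:,:2]-c)@ex,(k[:,:2]-c)@ey
    print(" block x",np.percentile(X,[1,99]).round(4),"y",np.percentile(Y,[1,99]).round(4))
    for i in np.arange(-.03,.031,.004):
        s=(abs(X-i)<.002)&(abs(Y)<.025); s2=(abs(Y-i)<.002)&(abs(X)<.02)
        print("  ",round(i,3),"z along x",np.median(k[s,2]).round(4) if s.any() else None," along y",np.median(k[s2,2]).round(4) if s2.any() else None)
E
python3 m2.py
```

```text
385 195 [0.6088 0.2095 0.0552] [ 18 127 142]
176 228 [ 0.5543 -0.1894  0.0385] [108   9 141]
330 250 [ 0.6603  0.0751 -0.001 ] [ 25  77 140]
376 188 [0.5964 0.1943 0.0669] [ 18 130 181]
top barrel 70 [0.5915 0.2159 0.0387] [0.0104 0.9999 0.0058] rms 0.0014 len 0.09507841313382462 mid [0.5915 0.2138 0.0387]
 plate 0.5581 -0.1953 [0.1103 0.1108] 16.134864807128906 z 0.014497937947521633 table 0.0004987895543460685
 block x [-0.0229  0.0227] y [-0.0297  0.0302]
   -0.03 z along x None  along y 0.0494
   -0.026 z along x None  along y 0.0488
   -0.022 z along x 0.058  along y 0.0493
   -0.018 z along x 0.0563  along y 0.0486
   -0.014 z along x 0.0525  along y 0.0485
   -0.01 z along x 0.0486  along y 0.0484
   -0.006 z along x 0.0444  along y 0.0494
   -0.002 z along x 0.0405  along y 0.0479
   0.002 z along x 0.0407  along y 0.0486
   0.006 z along x 0.0443  along y 0.0482
   0.01 z along x 0.0486  along y 0.0507
   0.014 z along x 0.0525  along y 0.0486
   0.018 z along x 0.0567  along y 0.0488
   0.022 z along x 0.0578  along y 0.0489
   0.026 z along x None  along y 0.0491
   0.03 z along x None  along y 0.0424
 plate 0.5593 -0.1937 [0.1122 0.1104] 16.098390579223633 z 0.014475845694754741 table 0.0008601510621808472
 block x [-0.022  0.022] y [-0.0294  0.029 ]
   -0.03 z along x None  along y 0.042
   -0.026 z along x None  along y 0.0465
   -0.022 z along x 0.0577  along y 0.0455
   -0.018 z along x 0.0558  along y 0.0463
   -0.014 z along x 0.0511  along y 0.0469
   -0.01 z along x 0.0471  along y 0.0473
   -0.006 z along x 0.043  along y 0.0478
   -0.002 z along x 0.0402  along y 0.0454
   0.002 z along x 0.0413  along y 0.0472
   0.006 z along x 0.0463  along y 0.0468
   0.01 z along x 0.0498  along y 0.0482
   0.014 z along x 0.0542  along y 0.0468
   0.018 z along x 0.0436  along y 0.0471
   0.022 z along x 0.0506  along y 0.0467
   0.026 z along x 0.0589  along y 0.0466
   0.03 z along x None  along y 0.0436
```

Both views agree on the nest at about (0.5585, -0.1945), yaw 16.1°, with a V groove profile that fits. The top view gives the barrel at (0.5915, 0.2135, 0.039), axis along +y. I'll move above the barrel now.

Request:
play_rows --increments '[[[0.74, -0.9, 0, 0, 0, -0.388, 1], [0.74, -0.9, 0, 0, 0, -0.388, 1], [0.74, -0.9, 0, 0, 0, -0.388, 1], [0.74, -0.9, 0, 0, 0, -0.388, 1], [0.74, -0.9, 0, 0, 0, -0.388, 1], [0.74, -0.9, 0, 0, 0, -0.388, 1], [0.74, -0.9, 0, 0, 0, -0.388, 1], [0.74, -0.9, 0, 0, 0, -0.388, 1], [0.74, -0.9, 0, 0, 0, -0.388, 1], [0.74, -0.9, 0, 0, 0, -0.388, 1], [0.74, -0.9, 0, 0, 0, -0.388, 1], [0.74, -0.9, 0, 0, 0, -0.388, 1], [0.74, -0.9, 0, 0, 0, -0.388, 1]]]'

```text
t: 1.78
eef_pos: [0.5346, 0.2718, 0.2266]
orientation: [-0.704, 0.71, 0.0, 0.0]
force: [0.2, -0.2, -0.5]
width: 0.0877
gripper_force: 0.0
```

```bash
cat > m3.py <<'E'
from m import *
s=state(); T=Ro.from_quat(s['orientation']).as_matrix(); print(s['t'],s['eef_pos'].round(4) if hasattr(s['eef_pos'],'round') else s['eef_pos'],"ydir deg",np.degrees(np.arctan2(T[1,1],T[0,1])),s['joint_pos'])
im,d,K,dist,Rw,c=grab("wrist"); cv2.imwrite("pics/w1.png",im); P=cloud(d,K,dist,Rw,c).reshape(-1,3); h=cv2.cvtColor(im,cv2.COLOR_BGR2HSV).reshape(-1,3)
k=(h[:,0]>12)&(h[:,0]<22)&(h[:,1]>110)&(P[:,2]>.045)&(P[:,2]<.075)&(np.linalg.norm(P[:,:2]-[.5915,.2135],axis=1)<.065)&(abs(P[:,0]-.5915)<.026)
b=P[k]; print(len(b))
o,a,e=cyl(b,.025); t=(b-o)@a; pc=np.percentile(t,[1,99]); print(o.round(4),a.round(4),e,np.ptp(pc),"mid",(o+a*pc.mean()).round(4),"top",np.percentile(b[:,2],95))
E
python3 m3.py
```

```text
1.775 [0.5346 0.2718 0.2266] ydir deg 179.48559179415585 [ 7.95893624e-01  2.35864089e-01 -1.60712189e-01 -2.19631473e-05
 -1.17409379e+00 -8.04863253e-01]
3659
[0.5908 0.2147 0.0386] [ 0.0075  1.     -0.0021] 0.0006442345262417255 0.0932047301141099 mid [0.5908 0.2156 0.0386] top 0.06407599198483409
```

View pics/w1.png

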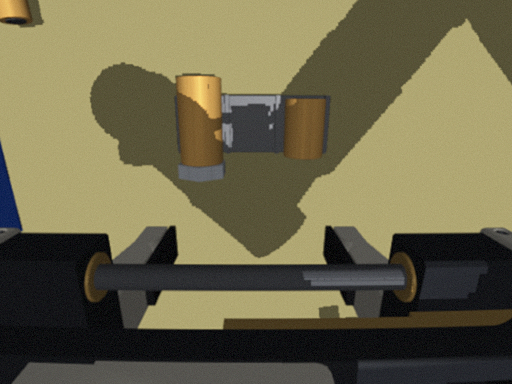

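The wrist view shows the barrel at (200,120) with the hex at (201,172). All three views agree on the barrel at about (0.591, 0.2145, 0.039). Next is the descent and grip.

Request:
play_rows --increments '[[[0.14, -0.124, -0.2, 0, 0, 0, 1], [0.14, -0.124, -0.3, 0, 0, 0, 1], [0.14, -0.124, -0.3, 0, 0, 0, 1], [0.14, -0.124, -0.36, 0, 0, 0, 1], [0.14, -0.124, -0.4, 0, 0, 0, 1], [0.14, -0.124, -0.44, 0, 0, 0, 1], [0.14, -0.124, -0.48, 0, 0, 0, 1], [0.14, -0.124, -0.504, 0, 0, 0, 1], [0.14, -0.124, -0.504, 0, 0, 0, 1], [0.14, -0.124, -0.504, 0, 0, 0, 0.4], [0.14, -0.124, -0.504, 0, 0, 0, 0.4], [0.14, -0.124, -0.504, 0, 0, 0, 0.4], [0.14, -0.124, -0.504, 0, 0, 0, 0.4], [0.14, -0.124, -0.504, 0, 0, 0, 0.4]]]' --squeeze 30

```text
t: 3.58
eef_pos: [0.5912, 0.2218, 0.0253]
orientation: [-0.704, 0.711, -0.0, 0.0]
force: [0.9, 0.4, 1.0]
width: 0.0495
gripper_force: 30.0
```

Request:
play_rows --increments '[[[0, 0, 0.06, 0, 0, 0, 0.4], [0, 0, 0.14, 0, 0, 0, 0.4], [0, 0, 0.24, 0, 0, 0, 0.4], [0, 0, 0.3, 0, 0, 0, 0.4], [0, -0.1, 0.3, 0, 0, 0.03, 0.4], [0, -0.22, 0.3, 0, 0, 0.06, 0.4], [-0.03, -0.36, 0.3, 0, 0, 0.09, 0.4], [-0.05, -0.5, 0.3, 0, 0, 0.093, 0.4], [-0.06, -0.64, 0.3, 0, 0, 0.093, 0.4], [-0.07, -0.78, 0.3, 0, 0, 0.093, 0.4], [-0.08, -0.9, 0.3, 0, 0, 0.093, 0.4], [-0.08, -0.98, 0.3, 0, 0, 0.093, 0.4], [-0.08, -0.98, 0.3, 0, 0, 0.093, 0.4], [-0.08, -0.98, 0.3, 0, 0, 0.093, 0.4], [-0.08, -0.98, 0.3, 0, 0, 0.093, 0.4]]]'

```text
t: 5.45
eef_pos: [0.5588, -0.1695, 0.1447]
orientation: [0.8, -0.6, -0.0, 0.0]
force: [0.5, 0.0, -4.0]
width: 0.0495
gripper_force: 30.0
```

```bash
cat > m4.py <<'E'
from m import *
import sys
nm=sys.argv[1]
s=state(); T=Ro.from_quat(s['orientation']).as_matrix(); E=np.array(s['eef_pos']); yd=np.degrees(np.arctan2(T[1,1],T[0,1])); print(s['t'],E.round(4),"ydir",yd,s['width'])
for n in("top","scene","wrist"):
    im,d,K,dist,Rw,c=grab(n); cv2.imwrite(f"pics/{n}{nm}.png",im); P=cloud(d,K,dist,Rw,c).reshape(-1,3); h=cv2.cvtColor(im,cv2.COLOR_BGR2HSV).reshape(-1,3)
    b=P[(h[:,0]>8)&(h[:,0]<22)&(h[:,1]>110)&(P[:,2]>.045)&(np.linalg.norm(P-(E+[0,0,.014]),axis=1)<.075)]
    if len(b)<60: print(n,len(b)); continue
    o,a,e=cyl(b,.025); r=abs(np.linalg.norm(np.cross(b-o,a),axis=1)-.025); b=b[r<.003]; o,a,e=cyl(b,.025); t=(b-o)@a; pc=np.percentile(t,[.5,99.5])
    print(n,len(b),o.round(4),a.round(4),"yaw",np.degrees(np.arctan2(-a[0],a[1])).round(2),e.round(5),np.ptp(pc).round(4),"mid",(o+a*pc.mean()).round(4))
E
python3 m4.py 2
```

```text
5.45 [ 0.5588 -0.1695  0.1447] ydir -163.7796439733985 0.04951216234745847
top 335 [ 0.5533 -0.1526  0.1586] [-0.2766  0.961   0.0019] yaw 16.06 0.00068 0.0644 mid [ 0.5561 -0.1623  0.1586]
scene 645 [ 0.5671 -0.2001  0.1593] [-0.2832  0.9588  0.0204] yaw 16.45 0.00106 0.0398 mid [ 0.5676 -0.2018  0.1592]
wrist 11938 [ 0.5645 -0.1897  0.1582] [-0.2764  0.961   0.001 ] yaw 16.05 0.00055 0.0851 mid [ 0.5617 -0.1801  0.1582]
```

View pics/scene2.png

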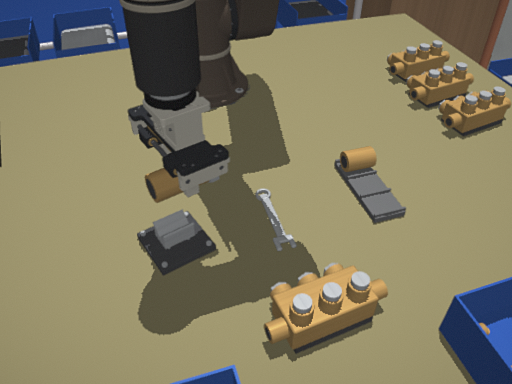

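The scene view shows the barrel level in the grip at (165,182), just up-image of the nest (176,238). I'll check the nest with the wrist camera before lowering.

```bash
python3 - <<'E'
from m import *
im,d,K,dist,Rw,c=grab("wrist"); p=cloud(d,K,dist,Rw,c).reshape(-1,3)
p=p[np.linalg.norm(p[:,:2]-[.5585,-.1945],axis=1)<.1]
th=np.radians(16.1); ex=np.array([np.cos(th),np.sin(th)]); ey=np.array([-ex[1],ex[0]])
X,Y=(p[:,:2]-[.5585,-.1945])@ex,(p[:,:2]-[.5585,-.1945])@ey
for nm,lo,hi in(("plate",.009,.019),("block",.035,.065)):
    s=(p[:,2]>lo)&(p[:,2]<hi)
    if s.sum()>50:
        print(nm,s.sum(),"X",np.percentile(X[s],[.5,99.5]).round(4),"Y",np.percentile(Y[s],[.5,99.5]).round(4))
        if nm=="block":
            for sg in(-1,1):
                f=s&(X*sg>.004)&(X*sg<.017)
                if f.sum()>20: print(sg,f.sum(),np.polyfit(X[f],p[f,2],1))
E
```

```text
plate 4920 X [-0.0542  0.0539] Y [-0.0528  0.052 ]
block 924 X [-0.0228  0.0224] Y [-0.029  -0.0148]
-1 275 [-0.95070295  0.03728436]
1 254 [0.89728727 0.03870193]
```

View pics/wrist2.png

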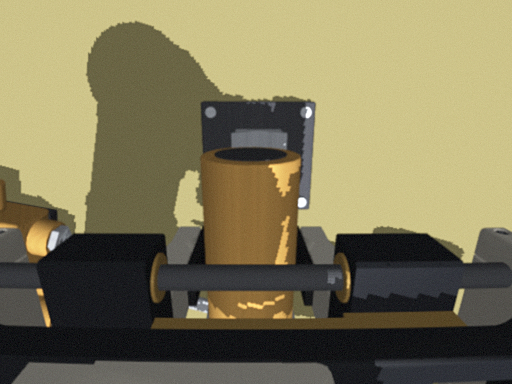

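The wrist view shows the barrel end at (252,155) over the nest (258,150). The nest centre agrees to within 0.2 mm. Now I'll lower to just above the groove.

Request:
play_rows --increments '[[[-0.005, -0.0435, 0, 0, 0, 0, 0.4], [-0.005, -0.0435, -0.05, 0, 0, 0, 0.4], [-0.005, -0.0435, -0.1, 0, 0, 0, 0.4], [-0.005, -0.0435, -0.14, 0, 0, 0, 0.4], [-0.005, -0.0435, -0.17, 0, 0, 0, 0.4], [-0.005, -0.0435, -0.19, 0, 0, 0, 0.4], [-0.005, -0.0435, -0.2, 0, 0, 0, 0.4], [-0.005, -0.0435, -0.2, 0, 0, 0, 0.4], [-0.005, -0.0435, -0.2, 0, 0, 0, 0.4]]]'

```text
t: 6.78
eef_pos: [0.5573, -0.1877, 0.0655]
orientation: [0.8, -0.601, 0.0, -0.0]
force: [-0.1, 0.6, -4.2]
width: 0.0495
gripper_force: 30.0
```

```bash
python3 m4.py 3; python3 -c "
from station import *; s=state(); print(s['force'],s['ft_torque'])"
```

```text
6.775 [ 0.5573 -0.1877  0.0655] ydir -163.82086496586285 0.049518602753244614
top 261 [ 0.5504 -0.1669  0.0794] [-2.826e-01  9.592e-01  1.000e-04] yaw 16.41 0.00085 0.0559 mid [ 0.5534 -0.1769  0.0794]
scene 499 [ 0.5663 -0.2208  0.0796] [-0.2714  0.9624 -0.0106] yaw 15.75 0.00108 0.0348 mid [ 0.5669 -0.2228  0.0797]
wrist 11835 [ 0.5627 -0.2078  0.0787] [-2.754e-01  9.613e-01  2.000e-04] yaw 15.98 0.00055 0.0854 mid [ 0.5599 -0.1982  0.0787]
[ 0.19971983  0.82984966 -3.82011293] [ 0.10089694 -0.03698957  0.02348691]
```

Lateral error is under 0.5 mm. Lowering the last 6 mm to contact.

Request:
play_rows --increments '[[[0, 0, -0.005, 0, 0, 0, 0.4], [0, 0, -0.01, 0, 0, 0, 0.4], [0, 0, -0.014, 0, 0, 0, 0.4], [0, 0, -0.015, 0, 0, 0, 0.4], [0, 0, -0.015, 0, 0, 0, 0.4]]]'

```text
t: 7.55
eef_pos: [0.5568, -0.1878, 0.0593]
orientation: [0.8, -0.601, -0.0, 0.0]
force: [-2.1, 1.2, 2.6]
width: 0.0495
gripper_force: 30.0
```

Request:
play_rows --increments '[[[0, 0, 0, 0, 0, 0, 0.7], [0, 0, 0, 0, 0, 0, 1], [0, 0, 0, 0, 0, 0, 1], [0, 0, 0, 0, 0, 0, 1], [0, 0, 0, 0, 0, 0, 1], [0, 0, 0.06, 0, 0, 0, 1], [0, 0, 0.14, 0, 0, 0, 1], [0.005, -0.0175, 0.2, 0, 0, 0, 1], [0.005, -0.0175, 0.2, 0, 0, 0, 0], [0.005, -0.0175, 0.2, 0, 0, 0, 0], [0.005, -0.0175, 0.2, 0, 0, 0, 0], [0.005, -0.0175, 0.2, 0, 0, 0, 0], [0.005, -0.0175, 0.2, 0, 0, 0, 0], [0.005, -0.0175, 0.2, 0, 0, 0, 0]]]'

```text
t: 9.3
eef_pos: [0.5588, -0.1947, 0.1387]
orientation: [0.8, -0.601, -0.0, 0.0]
force: [0.7, 0.1, 0.2]
width: 0.0332
gripper_force: 0.0
```

```bash
sed 's/E+\[0,0,.014\]/np.array([.5585,-.1945,.073])/' m4.py > m5.py; python3 m5.py 4; python3 -c "
from station import *; s=state(); print(s['force'],s['ft_torque'])"
```

```text
9.3 [ 0.5588 -0.1947  0.1387] ydir -163.826272958451 0.03315328121224721
top 492 [ 0.554  -0.181   0.0735] [-0.2786  0.9604  0.0048] yaw 16.18 0.0008 0.0676 mid [ 0.5544 -0.1825  0.0735]
scene 1414 [ 0.5568 -0.1915  0.0739] [-0.2914  0.9566  0.0015] yaw 16.94 0.00114 0.0941 mid [ 0.5576 -0.1943  0.0738]
wrist 5881 [ 0.5613 -0.2055  0.073 ] [-2.785e-01  9.604e-01  9.000e-04] yaw 16.17 0.00056 0.0894 mid [ 0.5586 -0.1964  0.073 ]
[ 0.57954043 -0.86839189  0.63714096] [ 0.03570762 -0.05721805  0.01740504]
```

View pics/scene4.png

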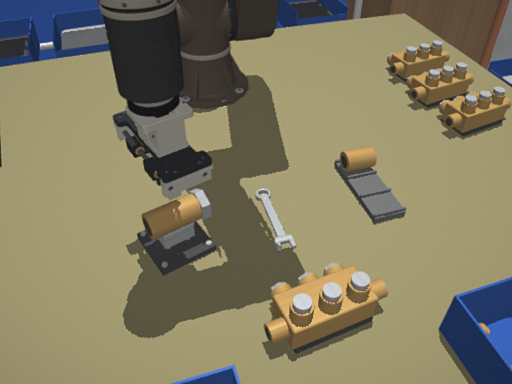

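The scene view shows the barrel lying true in the V at (175,215), with its head at (203,205) clear of the block. Its axis is at 73 mm with yaw 16.2°. I'll shut the fingers and bring them down to just above its top (98 mm).

Request:
play_rows --increments '[[[0, 0, 0, 0, 0, 0, 0], [0, 0, -0.02, 0, 0, 0, 0], [0, 0, -0.04, 0, 0, 0, 0], [0, 0, -0.07, 0, 0, 0, 0], [0, 0, -0.09, 0, 0, 0, 0], [0, 0, -0.1, 0, 0, 0, 0], [0, 0, -0.103, 0, 0, 0, 0], [0, 0, -0.106, 0, 0, 0, 0], [0, 0, -0.109, 0, 0, 0, 0], [0, 0, -0.109, 0, 0, 0, 0]]]'

```text
t: 10.7
eef_pos: [0.5588, -0.1948, 0.0955]
orientation: [0.8, -0.601, 0.0, 0.0]
force: [-3.4, 0.2, 3.6]
width: 0.0004
gripper_force: 1.7
```

Request:
play_rows --increments '[[[0, 0, -0.004, 0, 0, 0, 0], [0, 0, -0.008, 0, 0, 0, 0], [0, 0, -0.012, 0, 0, 0, 0], [0, 0, -0.016, 0, 0, 0, 0], [0, 0, -0.019, 0, 0, 0, 0], [0, 0, -0.019, 0, 0, 0, 0], [0, 0, -0.019, 0, 0, 0, 0]]]'

```text
t: 11.58
eef_pos: [0.559, -0.1948, 0.0885]
orientation: [0.8, -0.601, 0.0, 0.0]
force: [-4.9, -0.1, 10.2]
width: 0.0005
gripper_force: 5.2
```

```bash
cat > f.py <<'E'
from station import *
import numpy as np
F=[]
for i in range(5): camera("top"); s=state(); F.append(np.r_[s['force'],s['ft_torque']])
F=np.mean(F,0); th=np.radians(16.15)
print(s['t'],np.round(s['eef_pos'],4),"F",F.round(2),"across",(F[0]*np.cos(th)+F[1]*np.sin(th)).round(2),"along",(-F[0]*np.sin(th)+F[1]*np.cos(th)).round(2))
E
python3 f.py
```

```text
11.825 [ 0.559  -0.1948  0.0885] F [-5.24  1.25  9.82  0.54  1.89 -0.01] across -4.69 along 2.66
```

Down and pressing, but there's a 4.7 N sideways component across the groove. I'll ease it with a small shift across and press a little more.

Request:
play_rows --increments '[[[-0.0012, -0.0003, -0.001, 0, 0, 0, 0], [-0.0024, -0.0007, -0.002, 0, 0, 0, 0], [-0.0024, -0.0007, -0.002, 0, 0, 0, 0], [-0.0024, -0.0007, -0.002, 0, 0, 0, 0]]]'

```text
t: 12.32
eef_pos: [0.5589, -0.1949, 0.0884]
orientation: [0.8, -0.6, 0.001, -0.001]
force: [-5.1, 4.0, 13.5]
width: 0.0005
gripper_force: 7.0
```

```bash
python3 f.py
```

```text
12.575 [ 0.5589 -0.1949  0.0885] F [-4.53  3.22 14.24  1.24  1.73 -0.02] across -3.45 along 4.35
```

Request:
play_rows --increments '[[[-0.0025, 0.0008, 0, 0, 0, 0, 0], [-0.005, 0.0015, 0, 0, 0, 0, 0], [-0.005, 0.0015, 0, 0, 0, 0, 0], [-0.005, 0.0015, 0, 0, 0, 0, 0]]]'

```text
t: 13.08
eef_pos: [0.5587, -0.1947, 0.0885]
orientation: [0.8, -0.6, 0.002, -0.001]
force: [0.1, -0.2, 8.1]
width: 0.0008
gripper_force: 4.2
```

```bash
python3 f.py; python3 m5.py 6
```

```text
13.325 [ 0.5587 -0.1948  0.0885] F [ 1.09 -0.74  8.75 -0.08 -0.32  0.01] across 0.84 along -1.01
13.325 [ 0.5587 -0.1948  0.0885] ydir -163.77571434791525 0.0004996042419415708
top 276 [ 0.5497 -0.1665  0.0635] [-0.2751  0.9614  0.0049] yaw 15.97 0.00081 0.0357 mid [ 0.5499 -0.167   0.0635]
scene 926 [ 0.559  -0.1992  0.0639] [-0.294   0.9558  0.0081] yaw 17.1 0.00116 0.0933 mid [ 0.5577 -0.195   0.064 ]
wrist 5235 [ 0.5655 -0.2199  0.0629] [-0.2772  0.9608  0.0035] yaw 16.09 0.00059 0.0585 mid [ 0.5629 -0.2112  0.0629]
```

View pics/scene6.png

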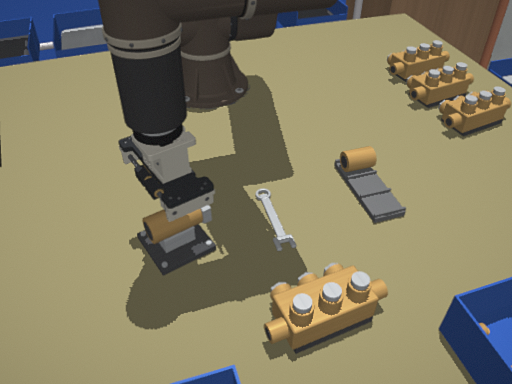

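The scene view shows the fingers pressing on the barrel (175,222), which has dropped with the block. Its axis is at 63 mm, so it's fully down, and the sideways force is now about 1 N. I'll add a few newtons of down force for margin.

Request:
play_rows --increments '[[[-0.001, 0.0003, -0.0015, 0, 0, 0, 0], [-0.002, 0.0005, -0.003, 0, 0, 0, 0], [-0.002, 0.0005, -0.003, 0, 0, 0, 0], [-0.002, 0.0005, -0.003, 0, 0, 0, 0], [-0.002, 0.0005, -0.003, 0, 0, 0, 0]]]'

```text
t: 14.1
eef_pos: [0.5587, -0.1947, 0.0884]
orientation: [0.8, -0.6, 0.003, -0.001]
force: [0.4, 1.9, 15.2]
width: 0.0003
gripper_force: 7.3
```

```bash
python3 f.py
```

```text
14.35 [ 0.5587 -0.1948  0.0884] F [-1.200e-01  3.500e-01  1.425e+01  4.000e-02 -5.000e-02 -1.000e-02] across -0.02 along 0.37
```

The push is a straight 14 N down with no sideways load, and the block is on its base plate. Handing in.

```bash
python3 -c "
from station import *; print(sign_off())"
```

```text
the job is handed in; nothing more can be done
None
```

The barrel lies true and centred in the V, pressed down with about 14 N and almost no sideways force; its axis measured 63 mm up, which means the block is fully down. I handed the job in at about 14 s while still holding the push; `sign_off()` returned no verdict. The plunger and spanner were not touched.

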